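Clamp the aluminium plate for drilling

TASK

The aluminium plate is lying loose in one of the two screw clamps on the beech plank. Wind that clamp's handle clockwise, by its blue knob, until the pad meets the plate, then a little further until it is snug but not over-tight, and let go; leave the plate where it lies and leave the empty clamp's handle as it is.

Things in the scene. Friction and masses are not known exactly. Their poses are not given: they have to be found in the camera images.
- clamp_knob (a point): Middle of the upright blue grip (21 mm thick, 48 mm tall, free to spin) on the crank of the clamp holding the plate. Its x axis points outward along the crank, z up; the vertical screw axis is 60 mm back along -x. Crank arm's top 29 mm below, grip's top 22 mm above. Winding (clockwise from above) takes 3.3 N here, almost 0 at rest, and lowers grip and pad together 4 mm per rad; stays where left.
- clamp_pad: Sprung round black rubber pad, 34 mm wide, under that clamp's screw. Origin: centre of its underside, on the screw axis; z up; does not turn. It meets the plate after 0.8 to 3 rad of winding, then stops and presses 60 N more per rad. Snug: 20 to 50 N, 0.3 to 0.8 rad past contact, 4.7 to 6.7 N at the grip while turning, 2 to 4 N once stopped. 120 N is over-tight.
- plate: Loose bare aluminium plate 150 mm long (y) by 64 mm wide (x) by 12 mm thick, 0.3 kg, with four dark drilling marks. It lies flat on the clamp's dark steel bed under the pad, its ends sticking out on both sides. Origin: centre of its underside; its top is 12 mm higher. The bed's height differs from start to start.
- spare_knob (a point): The same blue grip point on the second, identical grey screw clamp, which has nothing under its pad. Leave it alone. The frame of either clamp lies wholly below its crank's circle, with its column on the side away from the robot.

How it is judged:
On the way:
1. the pad has come down onto the plate (contact force between clamp_pad and plate above 2 N).
At the end, for the whole second after the job is handed in: The pad presses on the plate with 12 to 120 N, held by the screw alone; the plate is at rest within 15 mm of where it lay (contact force between clamp_pad and plate between 12 and 120 N and distance of plate from where it was at the start of the episode below 0.015 m and linear speed of plate below 0.02 m/s); the robot touches nothing.
It fails at once if the clamp is over-tightened (more than 120 N on the plate) (contact force between clamp_pad and plate above 120 N).
It fails at once if the empty clamp's handle is moved (more than 15 mm) (distance of spare_knob from where it was at the start of the episode above 0.015 m).
It also fails if it takes over 46 s, if anything falls off the work surface, if the arm or the gripper's body presses on something with over 40 N, if the wrist force passes 120 N, or if a joint passes its speed limit or range.

ROBOT

A 6-joint arm with a two-finger parallel gripper is mounted at the origin on the work surface. World frame = base frame: x ahead of the robot, y to its left, z up, the work surface at z = 0. Lengths are in m, angles in rad, forces in N, time in s.
With the tool pointing down it reaches from about 0.275 to 0.825 m from the base axis. Payload 5.2 kg.
Tool frame: the origin (TCP) lies on the front face of the gripper's body, between the roots of the fingers; the fingertips stand 84 mm ahead of it and the grasp point (between the pads) lies 65 mm ahead of it (bot.tcp_to_tips is the distance from the TCP to the fingertips, in m); z points along the fingers, y is the direction in which the jaws open and shut (so a half turn about z gives the same grasp; the last joint's range is limited). The gripper opens to 93 mm and grips with 3 to 60 N. Pads are 15 mm wide; open, the fingers measure 128 mm over their backs; the gripper's body (75 mm by 188 mm) begins 65 mm behind the grasp point.
Start: joints at [-1.343, 0.259, 1.535, -0, 1.348, -0.203], TCP at [0.23, -0.5, 0.303] pointing down, gripper open.
Joint ranges: [-3.14, 3.14], [-0.91, 2.08], [0.19, 2.58], [-1.22, 4.36], [0.22, 2.71], [-3.12, 3.12]. Speed limits (rad/s): [2.57, 2.57, 3.14, 3.14, 3.14, 3.14].

INTERFACE

Orientations are given as a unit quaternion [x, y, z, w].
In Python, from rig import bot gives the robot as it stands. Calls block until the motion is done:
- bot.reach(position, orientation): joint-space move of the TCP to a pose.
- bot.line_to(position, frame=None, speed=0.15, threshold=None): straight line of the TCP; frame=None keeps the orientation; speed is the mean speed in m/s. With threshold (N) it stops when the force on the tool has changed by that much, and returns True; else False.
- bot.move_j(angles): joint-space move.
- bot.grip(opening, force=None): finger opening in m; force is the grip in N (None keeps the last); returns when the fingers have stopped.
- bot.dwell(seconds).
- bot.inverse_kinematics(position, orientation): joint angles nearest the present ones, or None.
- bot.sense(): the state.
- bot.snapshot(name): name is "side" or "top"; returns the picture (400x640x3 uint8, blue, green, red); there is no depth.
- bot.camera_params(name): a dict with "fovy" (degrees; the focal length in pixels is half the picture's height over the tangent of half this angle, whatever the lens; pixels are square), "cx", "cy" (the principal point, pixels), "rvec" (rotation vector, rad) and "tvec" (3), from world to camera coordinates, as OpenCV has them. Camera axes: x right, y down, z forward; pixel columns grow to the right and rows downward; lengths in m; the calibration is good to about 2 mm. A picture is of the moment at which its call begins. camera_params takes no time and is no camera call.
A pose or a line that the arm cannot do raises bot.Unreachable and nothing moves.
- bot.sign_off(): hands the job in, once; it reports no verdict.
The state is a dict: "time_s": time; "joint_positions": joint angles; "qvel": joint speeds; "joint_torque": joint torques, N m; "ee_pos": TCP position; "eef_rot": TCP orientation; "wrist_force": force on the tool from outside, world axes, zero at the start; "ft_torque": the same for the moment, N m; "gripper_width": finger opening in m.
Only numpy, scipy, OpenCV 4.12 (cv2) and the standard library are available. Lean on these libraries where they do the work, as an engineer would, in place of code of your own. Each camera call takes 0.05 s, during which the arm holds its last target.

## Working session

There is one attempt and no reset: what is moved stays moved. The work goes in short steps, each a Python script; the robot and the scene stay as the last script left them, time stands still between calls to the robot, and variables do not carry over. Pictures are saved under pics/ and viewed, and the job is handed in when it is done.

```bash
mkdir -p pics; ls; python3 - <<'E'
from rig import bot
import cv2
s=bot.sense();print(s)
for n in("side","top"):
    print(bot.camera_params(n)); cv2.imwrite(f"pics/{n}0.png",bot.snapshot(n))
E
```

```text
pics
{'time_s': 0.0, 'joint_positions': array([-1.34282236e+00,  2.59324676e-01,  1.53609206e+00,  2.78362601e-05,
        1.34799386e+00, -2.02798247e-01]), 'qvel': array([ 0.00074684, -0.00020071,  0.00131029, -0.00119233, -0.00097606,
       -0.00091358]), 'joint_torque': array([-1.08058874e-03, -4.37314725e+01, -2.84000534e+01,  7.17028510e-02,
        4.14069474e-02, -1.49225721e-04]), 'ee_pos': array([ 0.2296018 , -0.49934196,  0.30192383]), 'eef_rot': array([ 9.76894203e-01,  2.13721526e-01,  2.12853529e-06, -9.09069211e-04]), 'wrist_force': array([ 1.04172685, -0.22921914, -0.51429898]), 'ft_torque': array([ 0.06515108, -0.03313732, -0.01462223]), 'gripper_width': 0.09276673433569442}
{'fovy': 55.709272869396905, 'cx': 318.4754967914727, 'cy': 198.89798259280235, 'rvec': array([ 0.16831318, -2.78758573,  1.34246697]), 'tvec': array([0.56718843, 0.18342751, 0.81009166])}
{'fovy': 51.73509968710492, 'cx': 314.4846540197543, 'cy': 197.61432322718446, 'rvec': array([-2.21738765,  2.21871176, -0.05456571]), 'tvec': array([-0.03286582,  0.54778065,  0.89607905])}
```

View pics/side0.png

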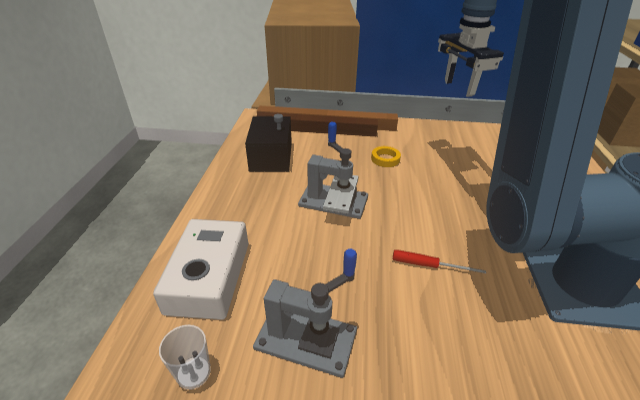

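View pics/top0.png

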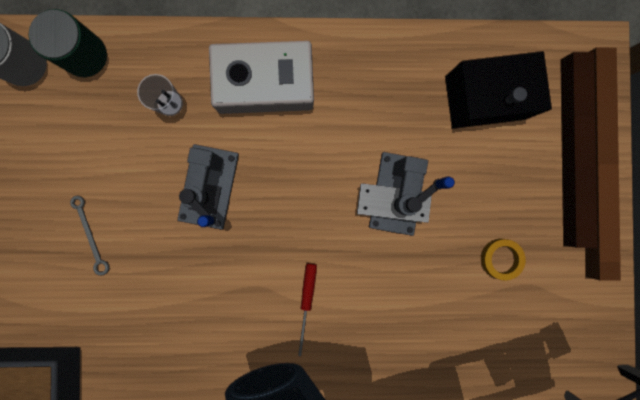

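The plate is in the far clamp: its knob is at about (332,133) in the side view and (447,183) in the top view. The spare's knob is at (350,264) side and (205,221) top. Next I triangulate.

```bash
cat > vis.py <<'E'
import numpy as np, cv2
from rig import bot
def cam(n):
    p=bot.camera_params(n); f=200/np.tan(np.radians(p['fovy']/2))
    K=np.array([[f,0,p['cx']],[0,f,p['cy']],[0,0,1]]); R=cv2.Rodrigues(p['rvec'])[0]
    return K,R,p['tvec']
def tri(us,ut):
    P=[]
    for n in("side","top"):
        K,R,t=cam(n); P.append(K@np.c_[R,t])
    X=cv2.triangulatePoints(P[0],P[1],np.float64(us).reshape(2,1),np.float64(ut).reshape(2,1))
    X=(X[:3]/X[3]).ravel()
    e=[np.round(proj(n,X)-u,1) for n,u in(("side",us),("top",ut))]
    return X,e
def proj(n,X):
    K,R,t=cam(n); q=K@(R@X+t); return q[:2]/q[2]
def plane(n,u,z):
    K,R,t=cam(n); d=R.T@np.linalg.inv(K)@np.array([u[0],u[1],1.]); c=-R.T@t
    return c+d*(z-c[2])/d[2]
def blobs(im):
    h=cv2.cvtColor(im,cv2.COLOR_BGR2HSV)
    m=cv2.inRange(h,(108,150,50),(128,255,255))
    n,l,st,ce=cv2.connectedComponentsWithStats(m)
    return [(st[i],ce[i]) for i in range(1,n) if 20<st[i][4]<2500],m
E
python3 - <<'E'
from vis import *
for n in("side","top"):
    im=cv2.imread(f"pics/{n}0.png"); b,_=blobs(im)
    for s,c in b: print(n,s,c)
    if n=="side": c=im[100:240,260:420]
    else: c=im[130:250,330:490]
    cv2.imwrite(f"pics/{n}0z.png",cv2.resize(c,None,fx=4.5,fy=4.2 if 0 else 4.5,interpolation=cv2.INTER_CUBIC)[:600])
E
```

```text
side [ 473    0   51  100 2445] [501.3190184   48.68425358]
side [635  33   5  13  41] [637.6097561   40.14634146]
side [460  52  14   6  56] [466.75  54.  ]
side [328 122   8  20 123] [331.75609756 130.84552846]
side [346 250  10   8  64] [350.09375  253.265625]
top [443 177  11  11  86] [447.98837209 182.05813953]
top [198 215  11  11  96] [202.95833333 220.46875   ]
```

```bash
ls pics
```

```text
side0.png
side0z.png
top0.png
top0z.png
```

View pics/side0z.png

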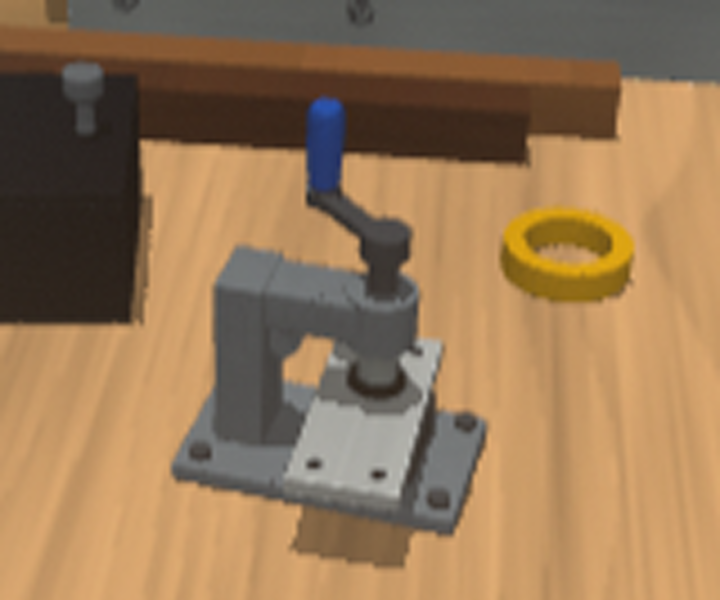

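View pics/top0z.png

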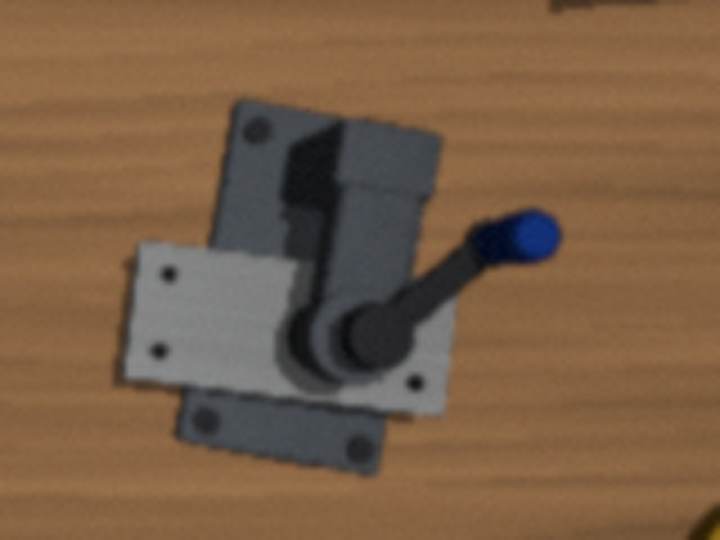

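```bash
python3 - <<'E'
from vis import *
def z(s): return (260+s[0]/4.5,100+s[1]/4.5)
def t(s): return (330+s[0]/4.5,130+s[1]/4.5)
for n,a,b in [("griptop",(326,103),(540,235)),("hubtop",(386,228),(382,330)),
  ("mark1",(314,464),(168,274)),("mark2",(378,475),(159,350))]:
    X,e=tri(z(a),t(b)); print(n,X.round(4),e, np.hypot(*X[:2]).round(3))
    if n=="griptop":g=X
    if n=="hubtop":h=X
m=g-[0,0,.022]
print("dist",np.hypot(*(g-h)[:2]), "ang",np.arctan2(*(g-h)[1::-1]))
print("mid proj",proj("side",m),"bottom",proj("side",g-[0,0,.048]),proj("side",g))
E
```

```text
griptop [ 0.5692 -0.2593  0.2106] [array([-0.2, -0. ]), array([0. , 0.2])] 0.625
hubtop [ 0.5324 -0.2116  0.1632] [array([-0.8, -0. ]), array([0. , 0.8])] 0.573
mark1 [ 0.5604 -0.1422  0.0521] [array([-0.2, -0. ]), array([0. , 0.2])] 0.578
mark2 [ 0.5251 -0.138   0.0514] [array([-0.2, -0. ]), array([0. , 0.2])] 0.543
dist 0.06027442792373247 ang -0.9136919890928845
mid proj [331.97101303 130.88221175] bottom [331.6569566  140.05209216] [332.24531873 122.87298085]
```

Grip top z is 0.2106, so the knob centre is at z ≈ 0.189. The crank radius comes out at 60.3 mm against the stated 60, and the two views agree to under 1 px. The plate's top is at z ≈ 0.052. Next I check IK along the whole arc.

```bash
cat > geo.py <<'E'
import numpy as np
from vis import *
C=np.array([.5325,-.2118]); R=.0600; PHI0=-.914; Z0=.1886+.005+.065
def q(a): return np.array([np.cos(a/2),np.sin(a/2),0,0])
def pos(th): # th = clockwise winding
    p=PHI0-th
    return np.array([C[0]+R*np.cos(p),C[1]+R*np.sin(p),Z0-.004*th])
E
python3 - <<'E'
from geo import *
for a in(-.914,2.228):
    print(a)
    for th in (0,1,2,3,4):
        j=bot.inverse_kinematics(pos(th),q(a)); print(th,None if j is None else j.round(2))
E
```

```text
-0.914
0 [-0.61  0.42  1.41 -0.    1.31  1.88]
1 [-0.68  0.34  1.54 -0.    1.26  1.81]
2 [-0.66  0.26  1.67 -0.    1.21  1.83]
3 [-0.55  0.25  1.69 -0.    1.2   1.94]
4 [-0.47  0.33  1.58 -0.    1.22  2.01]
2.228
0 [-0.61  0.42  1.41 -0.    1.31 -1.26]
1 [-0.68  0.34  1.54 -0.    1.26 -1.33]
2 [-0.66  0.26  1.67 -0.    1.21 -1.31]
3 [-0.55  0.25  1.69 -0.    1.2  -1.21]
4 [-0.47  0.33  1.58 -0.    1.22 -1.13]
```

```bash
python3 - <<'E'
from geo import *
bot.reach(pos(0)+[0,0,.09],q(2.228))
print(bot.sense()['time_s'])
hit=bot.line_to(pos(0),speed=.1,threshold=6)
s=bot.sense();print(hit,s['time_s'],s['ee_pos'],s['wrist_force'])
for n in("side","top"): cv2.imwrite(f"pics/{n}1.png",bot.snapshot(n))
a=cv2.imread("pics/side1.png")[80:230,240:440];b=cv2.imread("pics/top1.png")[120:270,350:550]
cv2.imwrite("pics/v1.png",cv2.resize(np.hstack([a,b]),None,fx=2,fy=2,interpolation=cv2.INTER_CUBIC))
E
```

```text
1.6417
False 2.6917 [ 0.56944792 -0.25960111  0.25939049] [-0.31062684 -0.64108009 -0.35871564]
```

View pics/v1.png

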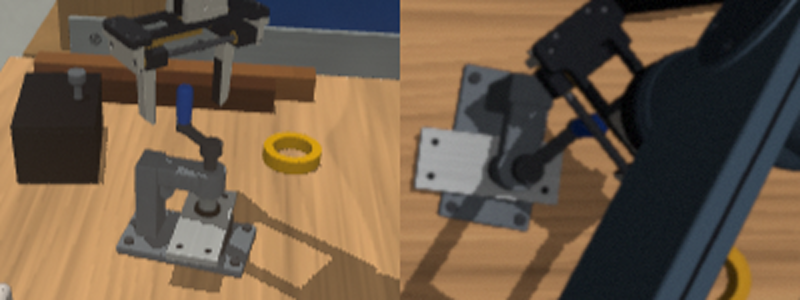

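The blue knob (side crop, about (185,105)) stands between the two open fingers. I'll grip it and wind the first part.

```bash
cat > wind.py <<'E'
from geo import *
import json,os
def tang(f,th):
    p=PHI0-th; t=np.array([np.sin(p),-np.cos(p),0]); r=np.array([np.cos(p),np.sin(p),0])
    return -f@t, f@r, f[2]   # resistance +
def step(th,bias,speed=.05,settle=.08):
    bot.line_to(pos(th),speed=speed)
    f0=bot.sense()['wrist_force']-bias
    bot.dwell(settle); s=bot.sense(); f1=s['wrist_force']-bias
    e=s['ee_pos'];ph=PHI0-np.arctan2(e[1]-C[1],e[0]-C[0]); ph%=2*np.pi
    print(f"th {th:.2f} act {ph:.2f} r {np.hypot(*(e[:2]-C))*1e3:.1f} t {s['time_s']:.2f} end",np.round(tang(f0,th),2),"rest",np.round(tang(f1,th),2), 'w',round(s['gripper_width']*1e3,1))
    return tang(f1,th)[0]
E
python3 - <<'E'
from wind import *
b=np.mean([bot.sense()['wrist_force'] for _ in range(3)],axis=0)
bot.grip(.0,25); bot.dwell(.1)
s=bot.sense(); print(s['time_s'],s['gripper_width'],s['wrist_force']-b)
json.dump(list(b),open('bias.json','w'))
for th in np.arange(.1,.65,.1): step(th,b)
E
```

```text
4.0083 0.020530374430153427 [ 2.13360995  1.58137009 -1.08628124]
th 0.10 act 0.11 r 60.0 t 4.36 end [ 0.6  -1.86 -1.  ] rest [ 0.85 -0.66 -1.1 ] w 20.5
th 0.20 act 0.21 r 60.0 t 4.71 end [ 0.9  -1.03 -1.38] rest [-0.21 -0.23 -0.79] w 20.7
th 0.30 act 0.31 r 60.0 t 5.06 end [ 0.51 -1.12 -1.97] rest [-0.74 -0.07 -1.34] w 20.8
th 0.40 act 0.41 r 60.0 t 5.41 end [ 1.13 -1.12 -0.89] rest [ 1.03 -1.19 -2.12] w 20.2
th 0.50 act 0.51 r 60.0 t 5.76 end [ 1.31 -0.71 -2.1 ] rest [-0.25 -0.81 -1.88] w 20.5
th 0.60 act 0.61 r 60.0 t 6.11 end [ 0.5  -1.47 -2.93] rest [-0.48 -1.38 -2.36] w 20.5
```

Free winding: the force at rest is about 0, with 0.5–1 N of noise. I'll continue with averaged readings, stopping once contact shows.

```bash
cat >> wind.py <<'E'
def step2(th,bias,speed=.05,n=8):
    bot.line_to(pos(th),speed=speed); bot.dwell(.04)
    F=[]
    for _ in range(n):
        bot.dwell(.015); F.append(bot.sense()['wrist_force']-bias)
    s=bot.sense(); m=np.mean(F,axis=0); v=tang(m,th)
    print(f"th {th:.2f} t {s['time_s']:.2f} rest",np.round(v,2),'w',round(s['gripper_width']*1e3,1))
    return v[0]
E
python3 - <<'E'
from wind import *
b=np.array(json.load(open('bias.json'))); c=0
for th in np.arange(.7,2.45,.1):
    r=step2(th,b); c=c+1 if r>.9 else 0
    if c>=2 or r>2: break
E
```

```text
th 0.70 t 6.55 rest [-0.25 -0.99 -2.32] w 20.3
th 0.80 t 6.99 rest [-0.1  -1.85 -2.85] w 20.6
th 0.90 t 7.43 rest [-0.03 -1.64 -3.15] w 20.4
th 1.00 t 7.88 rest [-0.41 -2.39 -3.55] w 20.6
th 1.10 t 8.32 rest [-0.36 -2.44 -4.1 ] w 20.5
th 1.20 t 8.76 rest [ 0.14 -2.78 -4.51] w 20.5
th 1.30 t 9.20 rest [-0.06 -2.89 -4.46] w 20.4
th 1.40 t 9.64 rest [ 0.03 -2.94 -4.86] w 20.3
th 1.50 t 10.08 rest [ 0.15 -3.18 -5.15] w 20.5
th 1.60 t 10.53 rest [ 0.02 -3.21 -6.02] w 20.8
th 1.70 t 10.97 rest [ 0.08 -3.44 -6.16] w 20.3
th 1.80 t 11.41 rest [ 0.22 -3.61 -6.24] w 20.8
th 1.90 t 11.85 rest [ 0.35 -3.69 -6.67] w 20.9
th 2.00 t 12.29 rest [ 1.17 -3.39 -6.96] w 20.7
th 2.10 t 12.73 rest [ 1.37 -3.44 -6.91] w 20.5
```

At rest the resistance steps up between 1.9 and 2.0 rad, so contact is at about 1.93 rad. I'll keep going in small steps to a resting force of about 3 N.

```bash
python3 - <<'E'
from wind import *
b=np.array(json.load(open('bias.json')))
for th in (2.2,2.3,2.4,2.48):
    r=step2(th,b,n=14)
    if r>3: break
for n in("side","top"): cv2.imwrite(f"pics/{n}2.png",bot.snapshot(n))
cv2.imwrite("pics/v2.png",cv2.resize(cv2.imread("pics/side2.png")[100:230,260:420],None,fx=4.5,fy=4.5,interpolation=cv2.INTER_CUBIC))
E
```

```text
th 2.20 t 13.28 rest [ 1.84 -2.83 -6.43] w 20.5
th 2.30 t 13.82 rest [ 2.26 -2.78 -5.84] w 20.3
th 2.40 t 14.36 rest [ 2.83 -2.34 -5.36] w 20.5
th 2.48 t 14.88 rest [ 3.46 -2.15 -4.3 ] w 20.5
```

View pics/v2.png

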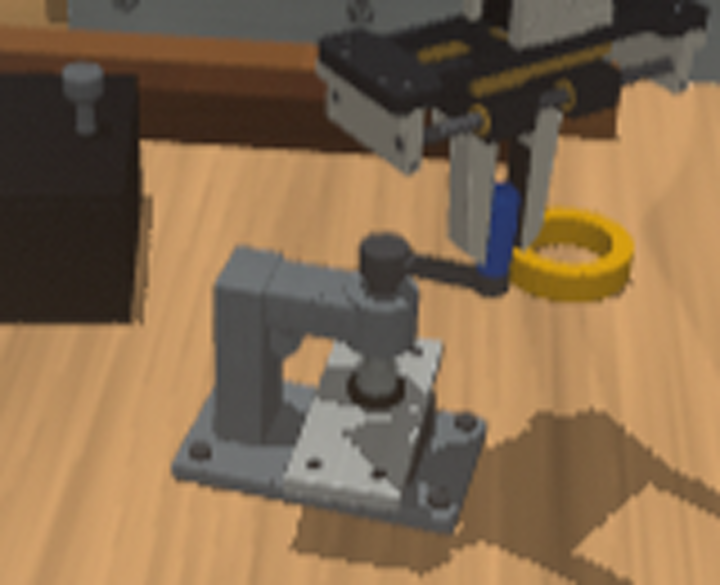

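The pad (crop, about (377,390)) sits on the plate, which has not moved. The resting force of 3.46 N is inside the 2–4 N snug band. I'll release, lift clear and check.

```bash
python3 - <<'E'
from wind import *
bot.grip(.07); bot.dwell(.1)
e=bot.sense()['ee_pos']
print(bot.line_to(e+[0,0,.12],speed=.12))
bot.reach([.30,-.45,.36],q(.43)); bot.dwell(.3)
s=bot.sense();print(s['time_s'],s['ee_pos'],s['wrist_force'])
for n in("side","top"): 
    im=bot.snapshot(n);cv2.imwrite(f"pics/{n}3.png",im)
    for t,c in blobs(im)[0]: print(n,t,c.round(1))
print("expect", proj("top",np.r_[pos(2.48)[:2],.1786+.022]),proj("side",pos(2.48)-[0,0,.07]))
a=cv2.imread("pics/side3.png")[100:230,260:420];b=cv2.imread("pics/top3.png")[130:260,330:490]
cv2.imwrite("pics/v3.png",cv2.resize(np.hstack([a,b]),None,fx=2.5,fy=2.5,interpolation=cv2.INTER_CUBIC))
E
```

```text
False
18.6417 [ 0.30069417 -0.44940999  0.36014654] [-1.01467514 -0.16254381  0.24560123]
side [367 141   8  11  56] [370.6 145.4]
side [346 250  10   8  66] [350.2 253.3]
top [198 215  11  11  99] [203.  220.4]
top [407 232  10  11  86] [411.4 237.6]
expect [412.48963249 237.69231987] [369.55301993 149.89539281]
```

View pics/v3.png

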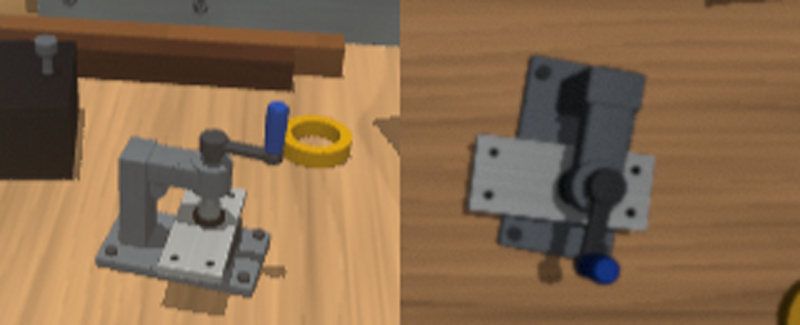

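The knob stayed where I left it, at (411,238) in the top view against an expected (412,238). The plate's mark is at (367,191), as before, and the spare knob is unchanged at (203,220).

```bash
python3 -c "
from rig import bot
bot.sign_off();print(bot.sense()['time_s'])"
```

```text
the job is handed in; nothing more can be done
the job is handed in; nothing more can be done
```

I wound the plate clamp's handle 2.48 rad clockwise by its blue knob, let go, backed the arm well clear and handed the job in at about 18.6 s of the 46 s.

- **Contact:** the resting force at the grip stayed near 0 until about 1.9 rad, then began to rise. I put pad contact at about 1.93 rad.
- **Snugness:** I stopped about 0.55 rad past contact. The resting force at the grip was then 3.5 N, inside the 2–4 N snug band. That suggests roughly 33 N on the plate, but I did not measure the pad force directly.
- **Last pictures:** the knob stayed where I left it, within about 1 px in the top view. The plate's drilling mark and the spare knob are where they were at the start, to within 1 px. In the side picture the pad sits on the plate.
- **Disagreements:** a downward force of up to about 7 N and a radial force of up to about 3.7 N built up on the tool while winding, well below the limits. I put these down to small errors in how I followed the grip's descent and circle.

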